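# Open the picture frame and rest its backboard on the sloped stand

## Task

The poster in the frame is to be changed: turn both brass buttons fully aside, lift the backboard out of the frame by its wooden pull and lay it on the white sloped stand. It should lie flat on both rails with its pull outward, centred and straight, one long edge down against the blue lip; let go only once it is resting there. Leave the buttons turned aside and the other things on the counter where they are.

Things in the scene. Friction and masses are not known exactly. Their poses are not given: they have to be found in the camera images.
- frame: Black picture frame lying face down on the counter; it does not move. Outside 213 mm (its x) by 233 mm (its y), 22 mm high, border 34 mm wide. Its opening, 145 x 165 mm, is a pocket 10 mm deep in which the backboard lies with its top 2 mm below the frame's top. Origin: centre of its underside, z up. The turn buttons stand on the middles of its +y border (button_a) and -y border (button_b).
- button_a (a joint): Angle (rad) of the brass turn button on the frame's +y border, counter-clockwise from above positive. 0: its arm points straight in over the backboard; it turns to 1.57 either way, where it lies along the border. The arm (11 mm wide with a round end, 36 mm from pivot to end, 5 mm thick) overlaps the backboard by up to 18 mm and is clear of it beyond about 1.2 either way. Stiff (0.04 N m friction), stays where left.
- button_b (a joint): The same for the turn button on the frame's -y border.
- button_a_wing (a point): Point on button_a's vertical pivot axis, half-way up its upright wing: a brass fin 40 mm long, 11 mm thick and 22 mm high on top of the arm, the thing to pinch and turn. The point is 11 mm below the wing's top and 38.5 mm above the counter; the wing reaches 24 mm from it along +x and 16 mm along -x. x: along the arm, from pivot to end; y: across the wing; z up. Turns with the button.
- button_b_wing (a point): The same for button_b.
- board_mid (a point): Cork-brown backboard, 140 mm (x) by 160 mm (y) by 8 mm, 0.15 to 0.3 kg, with a dark wooden pull bar across the middle of its upper face: 14 mm thick (along x), 80 mm long (along y), 30 mm high above the face. The point is on the board's centre axis, inside the bar, 19 mm above the board's underside and 19 mm below the bar's top. z: out of the upper face. It looks the same after a half turn.
- board: The backboard as a  origin at the centre of its underside, axes as for board_mid.
- stand: White sloped stand fixed to the counter: foot 150 x 130 mm, two narrow inclined rails 14 mm wide and 90 mm apart (centre to centre), 130 mm long, with a blue lip across their lower end that stands 11 mm above the rails and is 130 mm long. The rails slope 30 degrees from level, rising along the stand's +x; the lip is on its -x side, which faces away from the robot, towards the far edge of the counter. Origin: centre, on the counter.
- rest_seat (a point): The place on the stand's slope, 110 mm above the counter, where the centre of the backboard's underside belongs: on the rails' upper plane, midway between the rails, 70 mm up the slope from the face of the lip. x: up the slope; y: along the lip; z: square out of the slope (30 degrees from vertical, leaning towards the lip side).
- glass_a: Bystander: upturned clear drinking glass, 68 mm wide, 95 mm tall. Origin: centre of its underside.
- glass_b: Bystander: second upturned clear drinking glass, 68 mm wide, 95 mm tall. Origin: centre of its underside.
- carafe: Bystander: clear water carafe with a steel lid, 92 mm wide, 185 mm tall. Origin: centre of its underside.
- dish: Bystander: small white china dish, 80 mm wide, 16 mm tall, between the robot and the work. Origin: centre of its underside.
- stapler: Bystander: blue stapler, 140 x 36 x 54 mm. Origin: centre of its underside.
- punch: Bystander: black hole punch, 110 x 100 x 63 mm. Origin: centre of its underside.
- pen_cup: Bystander: black pen cup, 76 mm wide, 90 mm tall, pens to 150 mm. Origin: centre of its underside.
Mind the look-alikes: they are no part of the job. There is more than one size of the board; the job needs the smallest.

How it is judged:
By the outcome, as a careful person would: the job done as asked, in the order asked, and still so for the second after the job is handed in, with the robot touching nothing.
It also fails if it takes over 69 s, if anything falls off the work surface, if the arm or the gripper's body presses on something with over 40 N, if the wrist force passes 120 N, or if a joint passes its speed limit or range.

## Robot

A 6-joint arm with a two-finger parallel gripper is mounted at the origin on the work surface. World frame = base frame: x ahead of the robot, y to its left, z up, the work surface at z = 0. Lengths are in mm, angles in rad, forces in N, time in s.
With the tool pointing down it reaches from about 275 to 975 mm from the base axis. Payload 8.4 kg.
Tool frame: the origin (TCP) lies at the very end of the fingers, on their centre line; the grasp point (between the pads) lies 19 mm behind it (grasp_offset is the distance from the TCP to the grasp point, in mm); z points along the fingers, y is the line along which they close (so a half turn about z gives the same grasp; the last joint's range is limited). The gripper opens to 92 mm and grips with 3 to 60 N. Pads are 20 mm wide; open, the fingers measure 128 mm over their backs; the gripper's body (75 mm by 189 mm) begins 69 mm behind the grasp point.
Start: joints at [1.326, 0.353, 1.633, -0, 1.155, -0.002], TCP at [150.262, 606.67, 191.183] pointing down, gripper open.
Joint ranges: [-2.63, 2.63], [-0.92, 2.1], [0.06, 2.66], [-1.3, 4.44], [0, 2.69], [-3.02, 3.02]. Speed limits (rad/s): [2.22, 2.22, 2.79, 3.14, 3.14, 3.14].

## Interface

Orientations are given as a rotation vector (axis times angle).
In Python, from bench import * gives the robot as it stands. The module is installed in compiled form; this text tells all that it offers.
- The arm moves only by the tool arm_command, never from a script. Its argument "steps" is a list of rows, each a list of 3 entries, a list of its own where there are three numbers: the finger opening in m, from 0 to 0.0919, then the shift along the tool's x, y, z in m, then the turn, a rotation vector about the tool's x, y, z in degrees. In form: [[fingers, [dx, dy, dz], [rx, ry, rz]], ...]. A call has 1 to 12 rows; each row is the pose to reach, as a shift and turn from the pose commanded when the call began, along the tool's axes at that moment; what a row does not reach only later rows make up. A row lasts 1/10 s, in which the tool goes at most 50 mm and 8.59 degrees, less where a joint would pass 70% of its speed; a pose out of reach is approached as far as the arm can. A call with a gripper value outside its range is refused whole. The fingers move at their own pace and stop on an object; "newtons" is the grip in N (left out, the last holds). Time passes only in rows, so rows that repeat a pose let the fingers close. It gives the time, the measured TCP pose, the force, the opening and the grip force at its end, in the units of the state.
- observe(): the state, without advancing time (a new reading comes with each control period).
- snapshot(name): name is "scene" or "top"; returns the picture (384x512x3 uint8, red, green, blue); there is no depth.
- get_calibration(name): a dict with "mtx" (3x3 intrinsics, pixels), "camera_from_world" (4x4, takes a point from world to camera coordinates). Camera axes: x right, y down, z forward; pixel columns grow to the right and rows downward; lengths in mm; the calibration is good to about 2 mm. A picture is of the moment at which its call begins. get_calibration takes no time and is no camera call.
- sign_off(): hands the job in; it is judged then, once.
The state is a dict: "time": time; "q": joint angles; "joint_velocities": joint speeds; "tau": joint torques, N m; "eef_pos": TCP position; "tool_rot": TCP orientation; "force": force on the tool from outside, world axes, zero at the start; "moment": the same for the moment, N m; "width": opening from 0.0 (shut) to 1.0 (fully open); "grip_force": force on a finger pad.
Only numpy, scipy, OpenCV 4.12 (cv2) and the standard library are available. Lean on these libraries where they do the work, as an engineer would, in place of code of your own. Each camera call takes 0.05 s, during which the arm holds its last target. There are 200 camera calls.

## Working session

There is one attempt and no reset: what is moved stays moved. The work goes in short steps, Python scripts to look and compute and a tool call to move; the robot and the scene stay as the last step left them, time stands still between calls to the robot, and variables do not carry over. Pictures are saved under pics/ and viewed, at most 10 in all, crops included, and the job is handed in when it is done.

Besides the shell and the picture viewer there is one more tool, called after "Emit:" as name([rows], argument=value, ...), one row to a line, values as JSON. arm_command: Moves the arm, as the interface text tells. Its arguments: {"type":"object","properties":{"steps":{"type":"array"},"newtons":{"type":"number"}},"required":["steps"]}

```bash
mkdir -p pics
python3 - <<'E'
from bench import *
import cv2,numpy as np
for n in("scene","top"):
    im=snapshot(n); cv2.imwrite(f"pics/{n}0.png",cv2.resize(im[:,:,::-1],(800,600),interpolation=cv2.INTER_CUBIC))
    c=get_calibration(n); print(n,np.round(c["mtx"],1).tolist(),np.round(c["camera_from_world"],3).tolist())
s=observe();print(s["eef_pos"],s["tool_rot"],s["width"],s["time"])
E
```

```text
scene [[373.4, 0.0, 261.0], [0.0, 373.4, 182.3], [0.0, 0.0, 1.0]] [[-0.749, 0.663, 0.004, 374.942], [0.358, 0.41, -0.839, -114.415], [-0.558, -0.627, -0.544, 1398.484], [0.0, 0.0, 0.0, 1.0]]
top [[381.2, 0.0, 255.9], [0.0, 381.2, 187.4], [0.0, 0.0, 1.0]] [[-0.009, -1.0, -0.006, 6.837], [-0.997, 0.01, -0.074, 512.506], [0.074, 0.006, -0.997, 1276.607], [0.0, 0.0, 0.0, 1.0]]
[150.15730331 606.22077893 190.55936067] [-3.80429700e-01 -3.11832920e+00  1.89200802e-03] 1.0009634912523178 0.1
```

View pics/scene0.png

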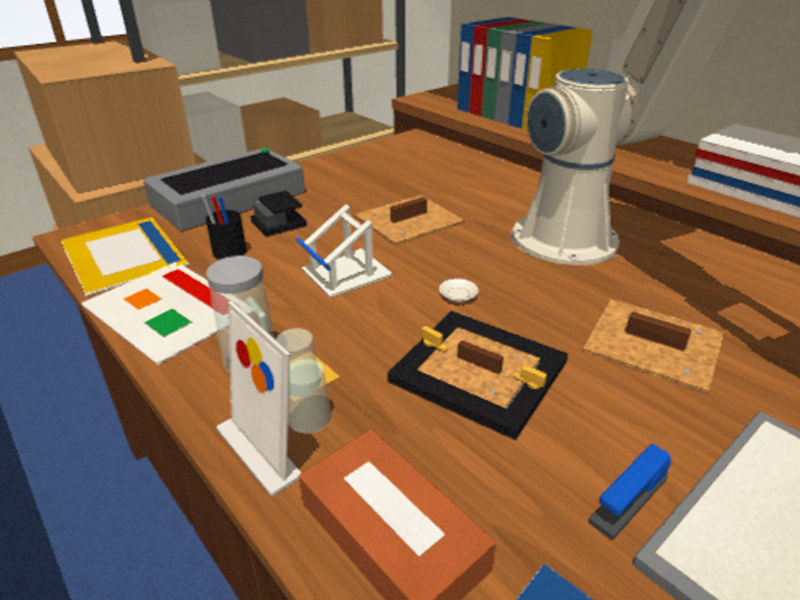

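View pics/top0.png

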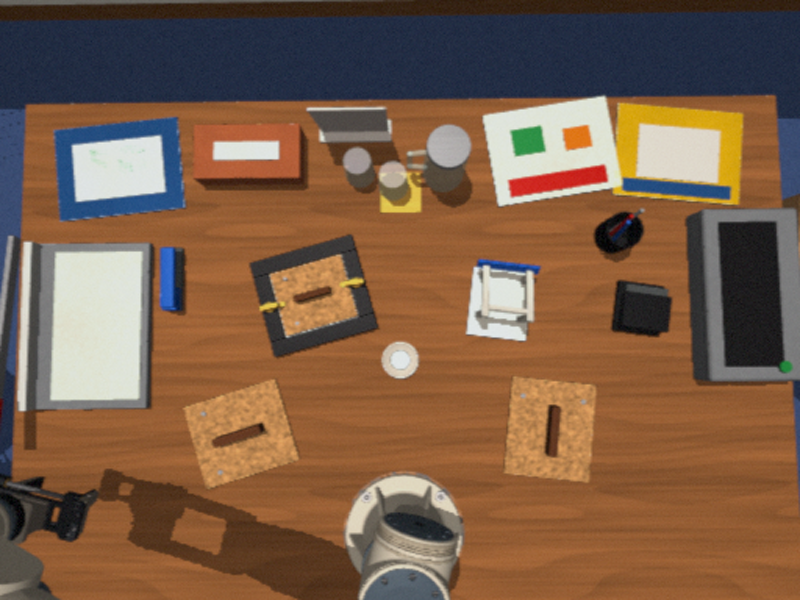

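The frame is at about (313,295) in the top view with both buttons pointing inwards. The stand is at (505,300), with its lip towards the top of the picture. I'll enlarge both.

Run:
```python
import cv2,numpy as np
from bench import *
im=snapshot("top")[:,:,::-1]
# native coords: x*0.64
a=cv2.resize(im[145:235,150:250],None,fx=6,fy=6,interpolation=cv2.INTER_CUBIC)
b=cv2.resize(im[155:230,285:360],None,fx=8,fy=8,interpolation=cv2.INTER_CUBIC)
cv2.imwrite("pics/f1.png",a); cv2.imwrite("pics/s1.png",b)
```

```text
(no output)
```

View pics/f1.png

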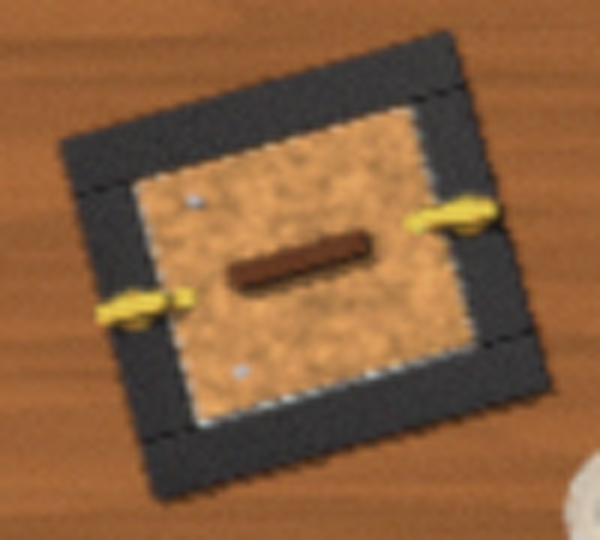

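View pics/s1.png

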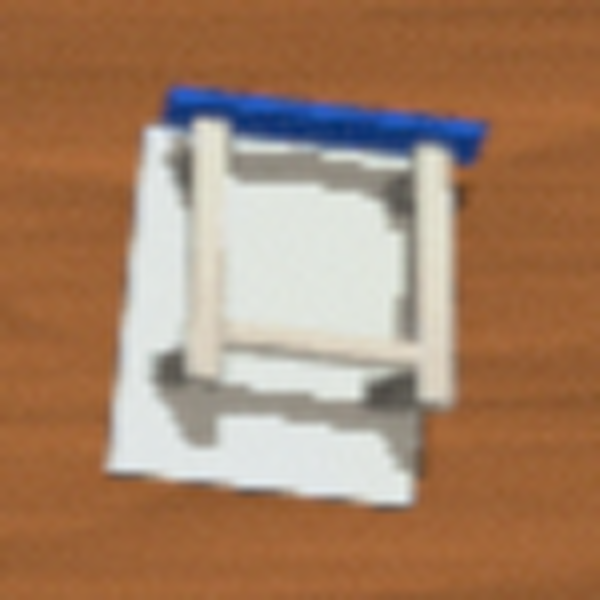

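The top crop shows the frame corners at (62,145), (447,32), (550,388) and (160,498), and the bar from (230,275) to (370,240). Button arm ends are at (195,297) and (407,222). In the stand crop, the rail tops end at (188–218,378) and (417–452,405), and meet the lip at y≈119 and 146. I'll fit the poses.

```bash
cat > h.py <<'E'
from bench import *
import numpy as np, cv2
from scipy.spatial.transform import Rotation as R
from scipy.optimize import least_squares as LS
def proj(P,n="top"):
    c=get_calibration(n); T=np.array(c["camera_from_world"]); p=np.atleast_2d(P)@T[:3,:3].T+T[:3,3]
    p=p@np.array(c["mtx"]).T; return p[:,:2]/p[:,2:]
def ray(uv,z,n="top"):
    return LS(lambda s: proj([s[0],s[1],z],n)[0]-uv,[500,0]).x
def Rz(a): return R.from_euler('z',a).as_matrix()
def fit(local,uv,x0,f,n="top"):
    r=LS(lambda s:(proj(f(s,local),n)-uv).ravel(),x0); return r.x,np.abs(r.fun).max()
E
python3 - <<'E'
from h import *
F=lambda p:(np.array(p,float)+.5)/6-.5+[150,145]
S=lambda p:(np.array(p,float)+.5)/8-.5+[285,155]
# frame +y taken = image left (world +y)
L=np.array([[106.5,116.5,22],[106.5,-116.5,22],[-106.5,-116.5,22],[-106.5,116.5,22]])
ff=lambda s,l:l@Rz(s[2]).T+[s[0],s[1],0]
x,e=fit(L,F([(62,145),(447,32),(550,388),(160,498)]),[550,150,.25],ff);print("frame",x.round(3),e)
print("pivots",ff(x,np.array([[0,99.5,38.5],[0,-99.5,38.5]])).round(1))
for p,y in(((195,297),1),((407,222),-1)):
    P=ff(x,np.array([[0,99.5*y,25]]))[0]; E=ray(F(p),25); d=E-P[:2]; print("arm end",E.round(1),np.hypot(*d).round(1),np.degrees(np.arctan2(d[1],d[0])).round(1), "inward dir",np.degrees(x[2]-y*np.pi/2).round(1))
for p in((97,315),(497,210)): print("wing outer",ray(F(p),45).round(1))
a,b=ray(F((230,272)),46-4),ray(F((370,240)),42);print("bar",a,b,(a+b)/2,np.degrees(np.arctan2(*(a-b)[::-1])))
c,s=np.cos(np.pi/6),.5
sf=lambda q,l:(l@np.array([[c,0,-s],[0,1,0],[s,0,c]]).T)@Rz(q[2]).T+[q[0],q[1],110]
L=np.array([[60,-52,0],[60,-38,0],[60,38,0],[60,52,0],[-70,-52,0],[-70,-38,0],[-70,38,0],[-70,52,0]])
uv=S([(188,378),(218,378),(417,405),(452,405),(195,118),(230,120),(417,145),(450,148)])
q,e=fit(L,uv,[550,-150,3.1],sf);print("seat",q.round(3),e,np.round((proj(sf(q,L))-uv),1).tolist())
im=snapshot("scene")[:,:,::-1].copy(); im=cv2.resize(im,None,fx=4,fy=4,interpolation=cv2.INTER_CUBIC)
for P in list(sf(q,L))+list(ff(x,np.array([[106.5,116.5,22],[106.5,-116.5,22],[-106.5,-116.5,22],[-106.5,116.5,22],[0,99.5,49.5],[0,-99.5,49.5]]))):
    u=((proj(P,"scene")[0]+.5)*4).astype(int); cv2.circle(im,tuple(u.tolist()),3,(255,0,255),-1)
cv2.imwrite("pics/ov.png",im[500:1100,720:1500])
st=observe();Rt=R.from_rotvec(st["tool_rot"]).as_matrix();print(Rt.round(3))
E
```

```text
frame [5.09991e+02 1.90272e+02 2.74000e-01] 1.0162138231636675
pivots [[483.1 286.1  38.5]
 [536.9  94.5  38.5]]
arm end [492.  251.7] 35.5 -75.4 inward dir -74.3
arm end [533.3 132. ] 37.7 95.5 inward dir 105.7
wing outer [481.4 302.1]
wing outer [537.7  79.8]
bar [504.77331168 228.85856016] [521.86795932 150.84041558] [513.3206355  189.84948787] 102.3588348010268
seat [ 501.509 -215.617    3.004] 1.113009213465972 [[-0.5, 0.2], [0.3, 0.8], [0.1, 0.5], [0.2, 1.1], [0.1, -0.9], [0.0, -0.6], [-0.2, -0.8], [-0.0, -0.6]]
[[-0.971  0.24  -0.   ]
 [ 0.24   0.971 -0.001]
 [ 0.    -0.001 -1.   ]]
```

View pics/ov.png

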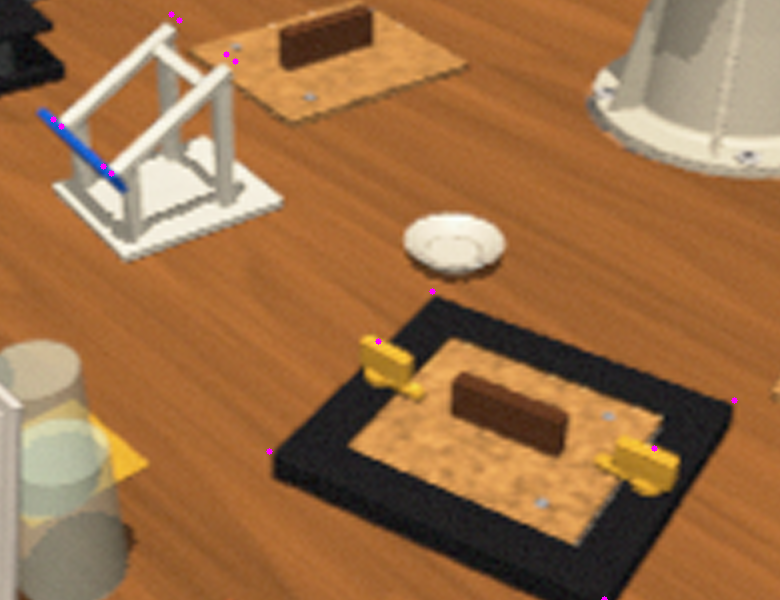

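The frame fit overlays well. The predicted rail top ends overshoot the real ones (about (165,28) and (225,70) in this crop), so the rails end lower than I assumed. I'll refit using both views with a free end, and work out the first approach.

```bash
cat >> h.py <<'E'
c,s=np.cos(np.pi/6),.5
Rs=np.array([[c,0,-s],[0,1,0],[s,0,c]])
sf=lambda q,l:(np.atleast_2d(l)@Rs.T)@Rz(q[2]).T+[q[0],q[1],110]
def togo(P,Rw):
    st=observe();R0=R.from_rotvec(st["tool_rot"]).as_matrix()
    d=R0.T@(np.array(P)-st["eef_pos"]); print("shift m",(d/1000).round(4).tolist(),"turn deg",np.degrees(R.from_matrix(R0.T@Rw).as_rotvec()).round(2).tolist())
def down(yaw): # tool pointing down, y axis at yaw deg
    a=np.radians(yaw);y=np.array([np.cos(a),np.sin(a),0]);z=np.array([0,0,-1.]);return np.c_[np.cross(y,z),y,z]
E
python3 - <<'E'
from h import *
S=lambda p:(np.array(p,float)+.5)/8-.5+[285,155]
O=lambda p:(np.array(p,float)+[720,500]+.5)/4-.5
up=S([(188,378),(218,378),(417,405),(452,405)]);lo=S([(195,118),(230,120),(417,145),(450,148)])
us=O([(163,27),(175,33),(218,68),(231,72)])
Y=[-52,-38,38,52]
def res(p):
    U=sf(p,[[p[3],y,0] for y in Y]);Lw=sf(p,[[-70,y,0] for y in Y])
    u2=proj(U,"scene"); 
    # scene order: far rail is y>0
    s4=us[[2,3,0,1]] if u2[0,0]>u2[3,0] else us
    if u2[0,0]>u2[1,0]: s4=s4[[1,0,3,2]]
    return np.r_[(proj(U)-up).ravel(),(proj(Lw)-lo).ravel(),(u2-s4).ravel()]
r=LS(res,[501,-215,3.0,60]);print(r.x.round(3),r.fun.round(1).tolist())
togo([483,286,100],down(13));
E
```

```text
[ 497.202 -214.922    3.006   48.945] [-0.6, -1.4, 0.2, -0.8, -0.1, -1.1, 0.0, -0.5, -0.1, 0.5, -0.2, 0.8, -0.4, 0.5, -0.2, 0.7, -0.4, -0.7, 0.6, -1.4, -0.4, -1.3, 0.6, -1.3]
shift m [-0.4001, -0.2309, 0.0909] turn deg [-0.04, 0.02, 63.09]
```

Emit:
arm_command([
  [0.05,[-0.2,-0.115,0.02],[0,0,30]],
  [0.05,[-0.3,-0.17,0.05],[0,0,45]],
  [0.05,[-0.4,-0.231,0.09],[0,0,61]],
  [0.05,[-0.4,-0.231,0.09],[0,0,61]],
  [0.05,[-0.4,-0.231,0.09],[0,0,61]],
  [0.05,[-0.4,-0.231,0.09],[0,0,61]],
  [0.05,[-0.4,-0.231,0.09],[0,0,61]],
  [0.05,[-0.4,-0.231,0.09],[0,0,61]],
  [0.05,[-0.4,-0.231,0.09],[0,0,61]],
  [0.05,[-0.4,-0.231,0.09],[0,0,61]],
  [0.05,[-0.4,-0.231,0.09],[0,0,61]],
  [0.05,[-0.4,-0.231,0.09],[0,0,61]],
], newtons=20)

```text
time: 1.4
eef_pos: [482.7, 286.2, 101.0]
tool_rot: [-1.912, -2.492, 0.001]
force: [0.3, 0.6, -0.5]
width: 0.543
grip_force: 0.0
```

Run:
```python
from h import *
st=observe();print(st["eef_pos"].round(1),st["q"],st["width"],st["force"])
togo([483.1,286.1,28],down(15))
im=snapshot("scene")[:,:,::-1]
cv2.imwrite("pics/c1.png",cv2.resize(im[130:300,230:400],None,fx=3.5,fy=3.5,interpolation=cv2.INTER_CUBIC))
```

```text
[482.7 286.2 101. ] [5.32242112e-01 3.59315826e-01 1.85113395e+00 4.40254090e-04
 9.31806971e-01 2.69973504e-01] 0.5430633518953918 [ 0.26482576  0.58890341 -0.50375269]
shift m [-0.0002, 0.0004, 0.073] turn deg [-0.04, -0.01, 0.01]
```

Emit:
arm_command([
  [0.05,[0,0,0.04],[0,0,0]],
  [0.05,[0,0,0.073],[0,0,0]],
  [0.05,[0,0,0.073],[0,0,0]],
  [0.05,[0,0,0.073],[0,0,0]],
  [0.0,[0,0,0.073],[0,0,0]],
  [0.0,[0,0,0.073],[0,0,0]],
  [0.0,[0,0,0.073],[0,0,0]],
  [0.0,[0,0,0.073],[0,0,0]],
  [0.0,[0,0,0.073],[0,0,0]],
  [0.0,[0,0,0.073],[0,0,0]],
], newtons=20)

```text
time: 2.45
eef_pos: [483.1, 286.3, 28.4]
tool_rot: [1.911, 2.494, 0.0]
force: [0.2, 0.5, -0.6]
width: 0.043
grip_force: 0.0
```

Run:
```python
from h import *
st=observe();print(st["width"],st["grip_force"])
a=snapshot("scene")[:,:,::-1][170:270,250:390];b=snapshot("top")[:,:,::-1][140:240,130:250]
g=lambda i:cv2.resize(i,(400,400*i.shape[0]//i.shape[1]),interpolation=cv2.INTER_CUBIC)
a,b=g(a),g(b);h=max(a.shape[0],b.shape[0]);p=lambda i:cv2.copyMakeBorder(i,0,h-i.shape[0],0,0,0)
cv2.imwrite("pics/c2.png",np.hstack([p(a),p(b)]))
```

```text
0.04321918830355636 0.0
```

View pics/c2.png

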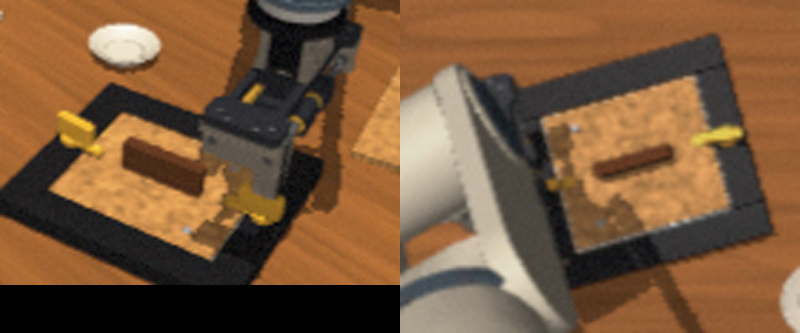

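The gripper is over the left button, but the width reads 4 mm with no grip force. I'll hold a few more rows to see whether it settles.

Emit:
arm_command([
  [0.0,[0,0,0],[0,0,0]],
  [0.0,[0,0,0],[0,0,0]],
  [0.0,[0,0,0],[0,0,0]],
], newtons=20)

```text
time: 2.85
eef_pos: [483.0, 286.3, 28.2]
tool_rot: [-1.911, -2.494, 0.0]
force: [0.3, 0.4, -0.1]
width: 0.001
grip_force: 0.0
```

Run:
```python
from h import *
st=observe();T=st["eef_pos"];Rt=R.from_rotvec(st["tool_rot"]).as_matrix();print(T,Rt.round(2).tolist())
i=snapshot("scene")[:,:,::-1][180:255,305:380]
i=cv2.resize(i,None,fx=8,fy=8,interpolation=cv2.INTER_CUBIC)
for d,col in(((0,0,0),(255,0,255)),((0,0,-19),(0,255,0)),((0,0,-88),(0,255,255))):
    u=((proj(T+Rt@np.array(d),"scene")[0]-[305,180]+.5)*8).astype(int);cv2.circle(i,tuple(u.tolist()),3,col,-1);print(u)
cv2.imwrite("pics/c3.png",i)
```

```text
[482.99118189 286.26262963  28.1515505 ] [[-0.26, 0.97, -0.0], [0.97, 0.26, -0.0], [-0.0, -0.0, -1.0]]
[301 509]
[309 463]
[338 286]
```

View pics/c3.png

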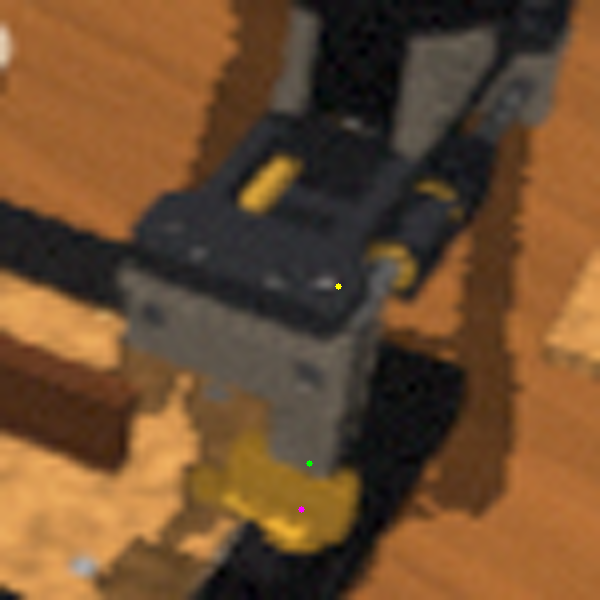

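The picture shows the front finger's bottom edge at about (272–335, 455–478), just overlapping the wing's top edge. So the fingers closed above the wing, and their ends are higher than the reported TCP. I'll estimate by how much.

Run:
```python
from h import *
st=observe();T=st["eef_pos"];Rt=R.from_rotvec(st["tool_rot"]).as_matrix()
for sgn in(1,):
  for t in(0,6,12,18):
    for w in(-10,10):
      print(t,w,[((proj(T+Rt@np.array([w,t,-z]),"scene")[0]-[305,180]+.5)*8).astype(int).tolist() for z in(0,15,20,25,30,35,40)])
```

```text
0 -10 [[272, 497], [277, 461], [279, 448], [281, 436], [283, 424], [285, 411], [287, 399]]
0 10 [[331, 521], [338, 485], [340, 472], [342, 460], [344, 447], [346, 435], [348, 422]]
6 -10 [[264, 508], [269, 471], [271, 459], [273, 447], [275, 434], [277, 422], [279, 409]]
6 10 [[324, 532], [330, 495], [332, 483], [334, 471], [336, 458], [338, 446], [341, 433]]
12 -10 [[256, 518], [262, 482], [263, 470], [265, 458], [267, 445], [269, 433], [271, 420]]
12 10 [[316, 543], [322, 507], [324, 494], [326, 482], [329, 469], [331, 457], [333, 444]]
18 -10 [[248, 529], [254, 493], [255, 481], [257, 468], [259, 456], [261, 443], [263, 431]]
18 10 [[308, 554], [315, 518], [317, 505], [319, 493], [321, 480], [323, 468], [325, 455]]
```

Emit:
arm_command([
  [0.05,[0,0,0],[0,0,0]],
  [0.05,[0,0,0],[0,0,0]],
  [0.05,[0,0,0],[0,0,0]],
  [0.05,[0,0,0],[0,0,0]],
  [0.05,[0,0,0],[0,0,0]],
  [0.05,[0,0,0],[0,0,0]],
  [0.05,[0,0,0.005],[0,0,0]],
  [0.05,[0,0,0.007],[0,0,0]],
  [0.05,[0,0,0.008],[0,0,0]],
  [0.05,[0,0,0.008],[0,0,0]],
])

```text
time: 3.9
eef_pos: [482.8, 286.1, 19.9]
tool_rot: [-1.91, -2.494, 0.001]
force: [0.3, -1.0, 0.2]
width: 0.539
grip_force: 0.0
```

At a reported z of 19.9 there is no contact with the 22 mm frame, which confirms that the real tips are higher. I'll go lower and try closing.

Emit:
arm_command([
  [0.05,[0,0,0.004],[0,0,0]],
  [0.05,[0,0,0.008],[0,0,0]],
  [0.05,[0,0,0.01],[0,0,0]],
  [0.05,[0,0,0.01],[0,0,0]],
  [0.0,[0,0,0.01],[0,0,0]],
  [0.0,[0,0,0.01],[0,0,0]],
  [0.0,[0,0,0.01],[0,0,0]],
  [0.0,[0,0,0.01],[0,0,0]],
  [0.0,[0,0,0.01],[0,0,0]],
  [0.0,[0,0,0.01],[0,0,0]],
  [0.0,[0,0,0.01],[0,0,0]],
], newtons=20)

```text
time: 5.0
eef_pos: [484.5, 286.9, 10.4]
tool_rot: [1.91, 2.493, 0.004]
force: [4.9, 1.4, -3.9]
width: 0.116
grip_force: 20.0
```

Run:
```python
from h import *
st=observe();print(st["width"],st["grip_force"],st["force"],st["moment"],st["eef_pos"])
i=snapshot("scene")[:,:,::-1][180:255,305:380]
cv2.imwrite("pics/c4.png",cv2.resize(i,None,fx=6,fy=6,interpolation=cv2.INTER_CUBIC))
```

```text
0.11586711739471019 19.9991512298584 [ 4.91342689  1.43158049 -3.89797998] [ 1.49331871e-01 -8.29250113e-01 -2.26434228e-04] [484.49643156 286.89653073  10.44820092]
```

The wing is gripped at 10.7 mm and 20 N, so the real tips sit about 22 mm behind the reported TCP. Now I'll turn the button.

Emit:
arm_command([
  [0.0,[0,0.002,0],[0,0,-8]],
  [0.0,[0,0.002,0],[0,0,-16]],
  [0.0,[0,0.002,0],[0,0,-24]],
  [0.0,[0,0.002,0],[0,0,-32]],
  [0.0,[0,0.002,0],[0,0,-40]],
  [0.0,[0,0.002,0],[0,0,-48]],
  [0.0,[0,0.002,0],[0,0,-56]],
  [0.0,[0,0.002,0],[0,0,-64]],
  [0.0,[0,0.002,0],[0,0,-72]],
  [0.0,[0,0.002,0],[0,0,-80]],
  [0.0,[0,0.002,0],[0,0,-88]],
  [0.0,[0,0.002,0],[0,0,-90]],
], newtons=30)

```text
time: 6.25
eef_pos: [484.3, 286.5, 10.4]
tool_rot: [0.42, -3.112, 0.001]
force: [-1.5, -0.6, 5.3]
width: 0.117
grip_force: 30.0
```

Run:
```python
from h import *
st=observe();print(st["width"],st["grip_force"],st["force"],st["moment"],st["eef_pos"],st["q"])
Rt=R.from_rotvec(st["tool_rot"]).as_matrix();print(np.degrees(np.arctan2(Rt[1,1],Rt[0,1])))
```

```text
0.11746100223311723 30.002190470695496 [-1.47440343 -0.55460596  5.27615341] [-0.15653867  0.3843811  -0.02159686] [484.28355124 286.52854556  10.37618727] [ 5.31526952e-01  4.92770835e-01  1.89809797e+00  1.45959350e-04
  7.51965344e-01 -1.30771937e+00]
105.37494838110045
```

Emit:
arm_command([
  [0.05,[0,0,0],[0,0,0]],
  [0.05,[0,0,0],[0,0,0]],
  [0.05,[0,0,0],[0,0,0]],
  [0.05,[0,0,0],[0,0,0]],
  [0.05,[0,0,0],[0,0,0]],
  [0.05,[0,0,-0.04],[0,0,0]],
  [0.05,[0,0,-0.08],[0,0,0]],
  [0.05,[0,0,-0.08],[0,0,0]],
])

```text
time: 7.05
eef_pos: [488.0, 288.6, 95.0]
tool_rot: [-0.411, 3.107, 0.005]
force: [-0.1, 0.4, -0.5]
width: 0.54
grip_force: 0.0
```

Run:
```python
from h import *
togo([537.5,95,90],down(5.5))
```

```text
shift m [0.0026, -0.1998, 0.0045] turn deg [0.46, 0.21, 99.57]
```

Emit:
arm_command([
  [0.05,[0,-0.04,0],[0,0,20]],
  [0.05,[0,-0.09,0],[0,0,40]],
  [0.05,[0,-0.14,0],[0,0,60]],
  [0.05,[0,-0.199,0],[0,0,80]],
  [0.05,[0,-0.199,0],[0,0,100]],
  [0.05,[0,-0.199,0],[0,0,100]],
  [0.05,[0,-0.199,0],[0,0,100]],
  [0.05,[0,-0.199,0],[0,0,100]],
  [0.05,[0,-0.199,0],[0,0,100]],
  [0.05,[0,-0.199,0],[0,0,100]],
  [0.05,[0,-0.199,0],[0,0,100]],
  [0.05,[0,-0.199,0],[0,0,100]],
])

```text
time: 8.25
eef_pos: [536.4, 94.6, 89.5]
tool_rot: [-2.127, -2.311, 0.001]
force: [0.2, -0.2, 0.3]
width: 0.54
grip_force: 0.0
```

Emit:
arm_command([
  [0.05,[0,0,0],[0,0,0]],
  [0.05,[0,0,0],[0,0,0]],
])

```text
time: 8.45
eef_pos: [536.5, 94.6, 89.8]
tool_rot: [-2.117, -2.321, 0.001]
force: [1.0, -0.7, 0.2]
width: 0.545
grip_force: 0.0
```

Run:
```python
from h import *
togo([537.5,95,11],down(5.5)); print(observe()["q"].round(2),observe()["force"])
```

```text
shift m [0.0003, 0.0011, 0.0788] turn deg [-0.03, 0.0, -0.24]
[ 0.17  0.35  1.89 -0.    0.9   0.08] [ 1.01133151 -0.72239927  0.17820253]
```

Emit:
arm_command([
  [0.05,[0,0.001,0.04],[0,0,0]],
  [0.05,[0,0.001,0.078],[0,0,0]],
  [0.05,[0,0.001,0.078],[0,0,0]],
  [0.05,[0,0.001,0.078],[0,0,0]],
  [0.0,[0,0.001,0.078],[0,0,0]],
  [0.0,[0,0.001,0.078],[0,0,0]],
  [0.0,[0,0.001,0.078],[0,0,0]],
  [0.0,[0,0.001,0.078],[0,0,0]],
  [0.0,[0,0.001,0.078],[0,0,0]],
  [0.0,[0,0.001,0.078],[0,0,0]],
  [0.0,[0,0.001,0.078],[0,0,0]],
], newtons=20)

```text
time: 9.55
eef_pos: [536.6, 94.7, 12.5]
tool_rot: [-2.12, -2.317, 0.002]
force: [-5.3, 0.1, 7.6]
width: 0.116
grip_force: 20.0
```

Emit:
arm_command([
  [0.0,[0,0,0],[0,0,8]],
  [0.0,[0,0,0],[0,0,16]],
  [0.0,[0,0,0],[0,0,24]],
  [0.0,[0,0,0],[0,0,32]],
  [0.0,[0,0,0],[0,0,40]],
  [0.0,[0,0,0],[0,0,48]],
  [0.0,[0,0,0],[0,0,56]],
  [0.0,[0,0,0],[0,0,64]],
  [0.0,[0,0,0],[0,0,72]],
  [0.0,[0,0,0],[0,0,80]],
  [0.0,[0,0,0],[0,0,80]],
  [0.0,[0,0,0],[0,0,80]],
], newtons=30)

```text
time: 10.75
eef_pos: [533.7, 96.6, 12.5]
tool_rot: [-3.112, -0.41, 0.011]
force: [-15.1, 13.3, 17.8]
width: 0.115
grip_force: 30.0
```

Emit:
arm_command([
  [0.06,[0,0,0],[0,0,0]],
  [0.06,[0,0,0],[0,0,0]],
  [0.06,[0,0,0],[0,0,0]],
  [0.06,[0,0,0],[0,0,0]],
  [0.06,[0,0,0],[0,0,0]],
  [0.06,[0,0,-0.04],[0,0,0]],
  [0.06,[0,0,-0.08],[0,0,0]],
  [0.06,[0,0,-0.1],[0,0,0]],
  [0.06,[0,0,-0.1],[0,0,0]],
  [0.06,[0,0,-0.1],[0,0,0]],
])

```text
time: 11.75
eef_pos: [537.8, 94.7, 112.1]
tool_rot: [3.114, 0.412, 0.001]
force: [-0.1, -0.6, -0.6]
width: 0.655
grip_force: 0.0
```

Run:
```python
from h import *
togo([513,190,111],down(14)); print(observe()["q"].round(2),observe()["force"])
a=snapshot("scene")[:,:,::-1][170:290,240:400]
cv2.imwrite("pics/c5.png",cv2.resize(a,None,fx=5,fy=5,interpolation=cv2.INTER_CUBIC))
```

```text
shift m [0.0009, -0.0985, 0.0011] turn deg [0.03, -0.02, -88.92]
[ 0.17  0.32  1.88 -0.    0.94  1.48] [-0.11186336 -0.629317   -0.61004519]
```

View pics/c5.png

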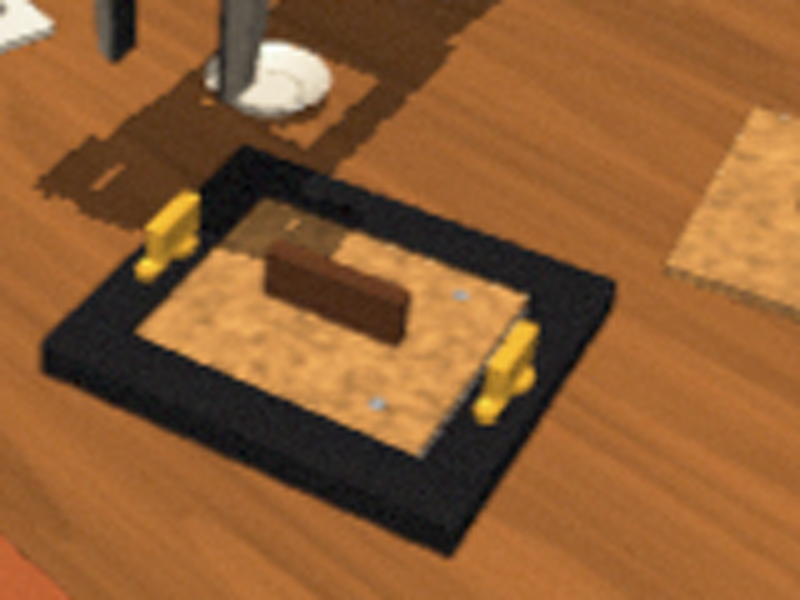

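Both buttons now lie along the borders, with brass at (170,235) and (508,372). The bar's top runs from (270,243) to (405,298). Next I'll move above the pull and grip it.

Emit:
arm_command([
  [0.06,[0.0,-0.05,0],[0,0,-30]],
  [0.06,[0.001,-0.098,0],[0,0,-60]],
  [0.06,[0.001,-0.098,0],[0,0,-89.5]],
  [0.06,[0.001,-0.098,0],[0,0,-89.5]],
  [0.06,[0.001,-0.098,0],[0,0,-89.5]],
  [0.06,[0.001,-0.098,0],[0,0,-89.5]],
  [0.06,[0.001,-0.098,0],[0,0,-89.5]],
  [0.06,[0.001,-0.098,0],[0,0,-89.5]],
  [0.06,[0.001,-0.098,0],[0,0,-89.5]],
  [0.06,[0.001,-0.098,0],[0,0,-89.5]],
  [0.06,[0.001,-0.098,0],[0,0,-89.5]],
  [0.06,[0.001,-0.098,0],[0,0,-89.5]],
])

```text
time: 13.0
eef_pos: [512.1, 189.2, 110.5]
tool_rot: [-1.92, -2.485, 0.004]
force: [1.7, -0.7, 0.3]
width: 0.653
grip_force: 0.0
```

Emit:
arm_command([
  [0.06,[0,0,0.04],[0,0,0]],
  [0.06,[0,0,0.08],[0,0,0]],
  [0.06,[0,0,0.09],[0,0,0]],
  [0.06,[0,0,0.1],[0,0,0]],
  [0.06,[0,0,0.104],[0,0,0]],
  [0.06,[0,0,0.104],[0,0,0]],
])

```text
time: 13.6
eef_pos: [513.7, 189.8, 8.7]
tool_rot: [1.922, 2.485, 0.001]
force: [0.4, 0.2, -0.5]
width: 0.649
grip_force: 0.0
```

Run:
```python
from h import *
print(observe()["force"]);togo([513,190,7],down(15))
```

```text
[ 0.38621486  0.2368857  -0.51218566]
shift m [0.0004, -0.0006, 0.0017] turn deg [0.04, -0.0, -0.44]
```

Emit:
arm_command([
  [0.0,[0,0,0.002],[0,0,0]],
  [0.0,[0,0,0.002],[0,0,0]],
  [0.0,[0,0,0.002],[0,0,0]],
  [0.0,[0,0,0.002],[0,0,0]],
  [0.0,[0,0,0.002],[0,0,0]],
  [0.0,[0,0,0.002],[0,0,0]],
  [0.0,[0,0,0.002],[0,0,0]],
  [0.0,[0,0,0.002],[0,0,0]],
  [0.0,[0,0,0.002],[0,0,0]],
  [0.0,[0,0,0.002],[0,0,0]],
], newtons=30)

```text
time: 14.6
eef_pos: [513.0, 189.6, 6.3]
tool_rot: [-1.921, -2.485, 0.0]
force: [-1.8, 0.4, 4.8]
width: 0.15
grip_force: 30.0
```

Emit:
arm_command([
  [0.0,[0,0,-0.004],[0,0,0]],
  [0.0,[0,0,-0.012],[0,0,0]],
  [0.0,[0,0,-0.025],[0,0,0]],
  [0.0,[0,0,-0.05],[0,0,0]],
  [0.0,[0,0,-0.08],[0,0,0]],
  [0.0,[0,0,-0.12],[0,0,0]],
  [0.0,[0,0,-0.16],[0,0,0]],
  [0.0,[0,0,-0.2],[0,0,0]],
  [0.0,[0,0,-0.2],[0,0,0]],
  [0.0,[0,0,-0.2],[0,0,0]],
  [0.0,[0,0,-0.2],[0,0,0]],
], newtons=45)

```text
time: 15.7
eef_pos: [512.2, 189.3, 205.2]
tool_rot: [-1.921, -2.485, 0.002]
force: [-0.1, 0.1, -2.2]
width: 0.149
grip_force: 45.0
```

Run:
```python
from h import *
st=observe();print(st["width"],st["force"],st["moment"],st["eef_pos"])
a=snapshot("scene")[:,:,::-1][90:240,210:390]
cv2.imwrite("pics/c6.png",cv2.resize(a,None,fx=4.4,fy=4,interpolation=cv2.INTER_CUBIC))
cv2.imwrite("pics/c6n.png",a)
```

```text
0.14916123149841046 [-0.0682391   0.07366371 -2.15295028] [-0.10552621  0.05512599  0.00222907] [512.20133666 189.28217067 205.22597748]
```

View pics/c6.png

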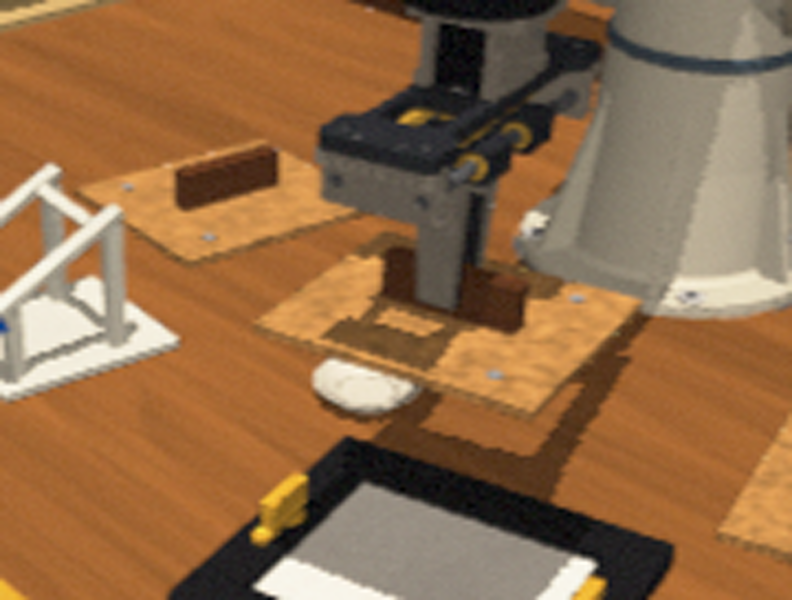

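The board is lifted and level, with top-face corners at (255,325), (530,410) and (643,297). I'll fit its pose relative to the tool.

Run:
```python
from h import *
uv=(np.array([(255,325),(530,412),(643,297)],float))/[4.4,4]+[210,90]-.4
T=observe()["eef_pos"]
L=np.array([[70,-80,8],[70,80,8],[-70,80,8]]) 
f=lambda s,l:l@Rz(s[2]).T+[s[0],s[1],s[3]]
x,e=fit(L,uv,[512,189,.26,210],f,"scene");print(x.round(2),e,"yaw deg",np.degrees(x[2]),"offset in tool",(down(15.3).T@(x[[0,1,3]]-T)).round(1))
# bar top corners check: near-right end top corner (527,277)?, far-left top (385,248)
for l in([7,40,38],[7,-40,38],[7,40,8]): 
  print(l,((proj(f(x,np.array([l])),"scene")[0]+.4-[210,90])*[4.4,4]).round())
  print("  assumed", ((proj(np.array(l)@Rz(np.radians(15.3)).T+[T[0],T[1],T[2]+6],"scene")[0]+.4-[210,90])*[4.4,4]).round())
```

```text
[5.0955e+02 1.8940e+02 2.6000e-01 2.0718e+02] 0.8318479550821394 yaw deg 14.814868523738934 offset in tool [ 0.8 -2.4 -2.4]
[7, 40, 38] [519. 291.]
  assumed [516. 287.]
[7, -40, 38] [382. 253.]
  assumed [378. 249.]
[7, 40, 8] [513. 337.]
  assumed [511. 333.]
```

```bash
cat >> h.py <<'E'
SY=np.radians(172.8); Rseat=Rz(SY)@Rs
def tool_for(xs,zs,ys=0,seat=(499,-215,110)):
    Rw=Rseat@np.diag([-1.,1,-1]); Rw=np.c_[Rseat[:,1],-Rseat[:,0],-Rseat[:,2]]
    if np.linalg.det(Rw)<0: Rw[:,0]*=-1
    return np.array(seat)+Rseat@[xs,ys,zs]+5.7*Rw[:,2],Rw
E
python3 - <<'E'
from h import *
P,Rw=tool_for(8,70);print(P,Rw.round(3).tolist());togo(P,Rw)
E
```

```text
[ 524.02291537 -218.16112935  169.68543346] [[0.125, 0.859, -0.496], [0.992, -0.109, 0.063], [-0.0, -0.5, -0.866]]
shift m [-0.3972, -0.0909, 0.0355] turn deg [29.49, 5.74, 21.27]
```

Emit:
arm_command([
  [0.0,[-0.04,-0.009,0],[3,0.6,2.1]],
  [0.0,[-0.08,-0.018,0],[6,1.2,4.3]],
  [0.0,[-0.12,-0.027,0.003],[9,1.7,6.4]],
  [0.0,[-0.16,-0.036,0.006],[12,2.3,8.5]],
  [0.0,[-0.2,-0.045,0.01],[15,2.9,10.6]],
  [0.0,[-0.24,-0.055,0.015],[18,3.5,12.8]],
  [0.0,[-0.28,-0.064,0.02],[21,4.1,15]],
  [0.0,[-0.32,-0.073,0.025],[24,4.6,17]],
  [0.0,[-0.36,-0.082,0.03],[27,5.2,19.2]],
  [0.0,[-0.397,-0.091,0.036],[29.5,5.7,21.3]],
  [0.0,[-0.397,-0.091,0.036],[29.5,5.7,21.3]],
  [0.0,[-0.397,-0.091,0.036],[29.5,5.7,21.3]],
])

```text
time: 16.95
eef_pos: [524.3, -217.7, 168.0]
tool_rot: [-2.032, -1.789, 0.478]
force: [0.2, 1.2, -0.8]
width: 0.151
grip_force: 45.0
```

Emit:
arm_command([
  [0.0,[0,0,0],[0,0,0]],
  [0.0,[0,0,0],[0,0,0]],
])

```text
time: 17.15
eef_pos: [525.1, -216.3, 170.4]
tool_rot: [-2.032, -1.794, 0.478]
force: [-0.1, 0.5, -2.1]
width: 0.149
grip_force: 45.0
```

Run:
```python
from h import *
st=observe();print(st["width"],st["force"],st["eef_pos"],st["q"].round(2))
P,Rw=tool_for(8,20);togo(P,Rw)
a=snapshot("scene")[:,:,::-1][80:200,140:300]
a=cv2.resize(a,None,fx=5,fy=5,interpolation=cv2.INTER_CUBIC)
cv2.imwrite("pics/c7.png",a)
```

```text
0.1486342479741485 [-0.0748426   0.54281914 -2.1415982 ] [ 525.118815   -216.2504053   170.39765842] [-0.33  0.61  1.38 -0.1   1.66 -0.18]
shift m [-0.002, -0.0005, 0.051] turn deg [0.15, 0.0, 0.08]
```

View pics/c7.png

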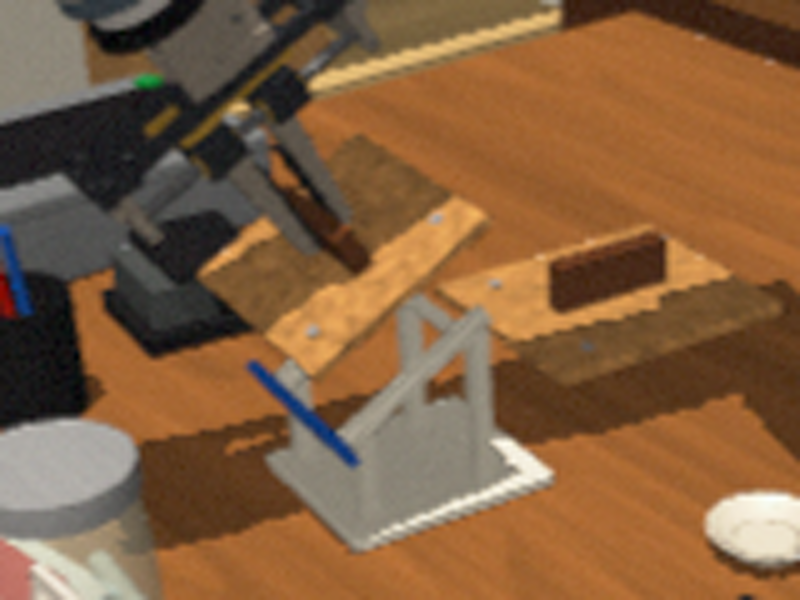

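The board, tilted parallel to the slope, is above the stand. Its lower edge at (200–310, 275–375) is just up-slope of the blue lip at (250–355, 365–465). I'll descend towards the rails.

Emit:
arm_command([
  [0.0,[-0.001,0,0.02],[0,0,0]],
  [0.0,[-0.002,0,0.04],[0,0,0]],
  [0.0,[-0.002,0,0.05],[0,0,0]],
  [0.0,[-0.002,0,0.056],[0,0,0]],
  [0.0,[-0.002,0,0.06],[0,0,0]],
  [0.0,[-0.002,0,0.062],[0,0,0]],
  [0.0,[-0.002,0,0.062],[0,0,0]],
])

```text
time: 17.9
eef_pos: [494.6, -215.6, 116.7]
tool_rot: [-2.034, -1.793, 0.477]
force: [0.7, 0.3, -2.4]
width: 0.149
grip_force: 45.0
```

Run:
```python
from h import *
st=observe();print(st["force"],st["moment"])
P,Rw=tool_for(0,0);togo(P,Rw)
i=snapshot("scene")[:,:,::-1][100:190,170:270]
cv2.imwrite("pics/c8.png",cv2.resize(i,None,fx=6,fy=6,interpolation=cv2.INTER_CUBIC))
```

```text
[ 0.6682197   0.33904315 -2.43735114] [-0.15860004 -0.43050895 -0.02068444]
shift m [0.0012, 0.007, 0.0093] turn deg [0.17, -0.01, 0.0]
```

Emit:
arm_command([
  [0.0,[0,0,0.002],[0,0,0]],
  [0.0,[0,0,0.004],[0,0,0]],
  [0.0,[0,0,0.006],[0,0,0]],
  [0.0,[0,0,0.006],[0,0,0]],
])

```text
time: 18.35
eef_pos: [491.0, -215.1, 111.0]
tool_rot: [-2.033, -1.792, 0.478]
force: [-0.1, 0.7, -1.7]
width: 0.148
grip_force: 45.0
```

Emit:
arm_command([
  [0.0,[0,0,0.002],[0,0,0]],
  [0.0,[0,0,0.003],[0,0,0]],
  [0.0,[0,0,0.003],[0,0,0]],
])

```text
time: 18.65
eef_pos: [489.8, -215.0, 108.7]
tool_rot: [-2.033, -1.792, 0.478]
force: [-0.1, 0.3, -2.2]
width: 0.147
grip_force: 45.0
```

Emit:
arm_command([
  [0.0,[0,0,0.001],[0,0,0]],
  [0.0,[0,0,0.002],[0,0,0]],
  [0.0,[0,0,0.002],[0,0,0]],
])

```text
time: 18.95
eef_pos: [489.8, -215.1, 108.4]
tool_rot: [-2.035, -1.793, 0.476]
force: [3.2, 0.3, 9.3]
width: 0.147
grip_force: 45.0
```

Emit:
arm_command([
  [0.0,[0,0,0.001],[0,0,0]],
  [0.0,[0,0,0.002],[0,0,0]],
  [0.0,[0,0,0.002],[0,0,0]],
])

```text
time: 19.25
eef_pos: [489.9, -215.1, 108.3]
tool_rot: [-2.036, -1.795, 0.475]
force: [5.9, 1.7, 21.1]
width: 0.148
grip_force: 45.1
```

Rail contact is at the expected height. I'll ease off and slide down the slope to the lip.

Emit:
arm_command([
  [0.0,[0,0,-0.003],[0,0,0]],
  [0.0,[0,0.002,-0.003],[0,0,0]],
  [0.0,[0,0.004,-0.003],[0,0,0]],
  [0.0,[0,0.005,-0.003],[0,0,0]],
  [0.0,[0,0.005,-0.003],[0,0,0]],
])

```text
time: 19.75
eef_pos: [493.3, -215.6, 106.3]
tool_rot: [-2.033, -1.792, 0.479]
force: [0.9, -0.0, 11.6]
width: 0.149
grip_force: 45.0
```

Emit:
arm_command([
  [0.0,[0,0.001,0],[0,0,0]],
  [0.0,[0,0.002,0],[0,0,0]],
  [0.0,[0,0.002,0],[0,0,0]],
])

```text
time: 20.05
eef_pos: [495.0, -215.9, 105.4]
tool_rot: [-2.033, -1.792, 0.479]
force: [0.2, -0.1, 10.1]
width: 0.147
grip_force: 45.0
```

Run:
```python
from h import *
st=observe();P,Rw=tool_for(0,0);print("F tool",(Rw.T@st["force"]).round(1),st["moment"].round(2));togo(P,Rw)
```

```text
F tool [-0.1 -4.9 -8.9] [ 0.14  0.98 -0.05]
shift m [0.0013, 0.001, -0.0002] turn deg [0.06, -0.01, -0.01]
```

Emit:
arm_command([
  [0.0,[0,0.001,0],[0,0,0]],
  [0.0,[0,0.002,0],[0,0,0]],
  [0.0,[0,0.002,0],[0,0,0]],
])

```text
time: 20.35
eef_pos: [495.5, -215.8, 105.1]
tool_rot: [-2.031, -1.79, 0.481]
force: [-5.0, 0.7, 16.2]
width: 0.147
grip_force: 45.0
```

Emit:
arm_command([
  [0.0,[0,0.001,0],[0,0,0]],
  [0.0,[0,0.002,0],[0,0,0]],
  [0.0,[0,0.002,0],[0,0,0]],
])

```text
time: 20.65
eef_pos: [495.5, -215.6, 105.1]
tool_rot: [-2.028, -1.787, 0.484]
force: [-9.4, 2.2, 23.4]
width: 0.147
grip_force: 45.1
```

Run:
```python
from h import *
st=observe();P,Rw=tool_for(0,0);print("F tool",(Rw.T@st["force"]).round(1),st["moment"].round(2));togo(P,Rw)
```

```text
F tool [  1.  -20.  -15.5] [ 0.5   3.27 -0.29]
shift m [0.001, 0.0004, -0.0003] turn deg [-0.33, -0.05, -0.03]
```

The board reached the lip 0.4 mm from the expected spot. I'll relax the forces, then open.

Emit:
arm_command([
  [0.0,[0,-0.003,-0.001],[0,0,0]],
  [0.0,[0,-0.003,-0.001],[0,0,0]],
  [0.0,[0,-0.003,-0.001],[0,0,0]],
])

```text
time: 20.95
eef_pos: [495.6, -215.7, 105.1]
tool_rot: [-2.032, -1.79, 0.48]
force: [-3.9, 1.9, 8.4]
width: 0.148
grip_force: 45.0
```

Run:
```python
from h import *
st=observe();P,Rw=tool_for(0,0);print("F tool",(Rw.T@st["force"]).round(1),st["moment"].round(2));togo(P,Rw)
```

```text
F tool [ 1.4 -7.7 -5.2] [ 0.09  1.15 -0.2 ]
shift m [0.0011, 0.0004, -0.0002] turn deg [-0.02, -0.04, -0.01]
```

Emit:
arm_command([
  [0.03,[0,-0.001,0],[0,0,0]],
  [0.05,[0,-0.001,0],[0,0,0]],
  [0.05,[0,-0.001,0],[0,0,0]],
  [0.05,[0,-0.001,0],[0,0,0]],
  [0.05,[0,-0.001,0],[0,0,0]],
  [0.05,[0,-0.001,-0.02],[0,0,0]],
  [0.05,[0,-0.001,-0.06],[0,0,0]],
  [0.05,[0,-0.001,-0.1],[0,0,0]],
  [0.05,[0,-0.001,-0.14],[0,0,0]],
  [0.05,[0,-0.001,-0.14],[0,0,0]],
])

```text
time: 21.95
eef_pos: [568.7, -225.4, 230.8]
tool_rot: [-2.039, -1.798, 0.473]
force: [0.3, 0.3, -0.0]
width: 0.544
grip_force: 0.0
```

Run:
```python
from h import *
st=observe();print(st["eef_pos"],st["q"].round(2))
a=snapshot("scene")[:,:,::-1]
# expected board top-face corners vs cork mask
L=np.array([[70,80,8],[70,-80,8],[-70,-80,8],[-70,80,8]],float)
for n in("scene","top"):
  im=snapshot(n); hsv=cv2.cvtColor(im,cv2.COLOR_RGB2HSV)
  P=np.array([498.7,-215.2,110])+L@Rseat.T; u=proj(P,n); print(n,u.round(1).tolist())
  cv2.imwrite(f"pics/d_{n}.png",im[:,:,::-1])
```

```text
[ 568.74347956 -225.37756982  230.82727052] [-0.32  0.63  1.21 -0.1   1.8  -0.19]
scene [[219.7, 121.4], [245.1, 139.1], [211.5, 170.1], [188.7, 149.3]]
top [[351.3, 209.6], [298.8, 203.4], [300.5, 167.0], [349.7, 172.7]]
```

Emit:
arm_command([
  [0.05,[0,-0.03,-0.03],[0,0,0]],
  [0.05,[0.0,-0.06,-0.05],[-6,0,0]],
  [0.05,[0.03,-0.1,-0.05],[-12,0,0]],
  [0.05,[0.08,-0.126,-0.03],[-18,0,0]],
  [0.05,[0.13,-0.126,-0.02],[-24,0,0]],
  [0.05,[0.18,-0.126,-0.02],[-28,0,0]],
  [0.05,[0.23,-0.126,-0.02],[-28,0,0]],
  [0.05,[0.28,-0.126,-0.02],[-28,0,0]],
  [0.05,[0.33,-0.126,-0.02],[-28,0,0]],
  [0.05,[0.38,-0.126,-0.02],[-28,0,0]],
  [0.05,[0.43,-0.126,-0.02],[-28,0,0]],
  [0.05,[0.43,-0.126,-0.02],[-28,0,0]],
])

```text
time: 23.3
eef_pos: [519.3, 218.3, 304.7]
tool_rot: [-2.333, -2.063, 0.036]
force: [0.9, -0.1, 0.1]
width: 0.54
grip_force: 0.0
```

Run:
```python
from h import *
st=observe();print(st["eef_pos"])
im=snapshot("top");hsv=cv2.cvtColor(im,cv2.COLOR_RGB2HSV).astype(int)
roi=hsv[155:225,285:365]; print(hsv[190,315],hsv[190,370],im[190,315],im[190,370],im[190,290])
cv2.imwrite("pics/e_top.png",im[:,:,::-1]);cv2.imwrite("pics/e_scene.png",snapshot("scene")[:,:,::-1])
# cork-vs-table: brightness profiles along row/col
for r in(175,190,200): print(r,im[r,290:362,1].tolist())
for c_ in(310,340): print(c_,im[158:222,c_,1].tolist(), im[158:222,c_,2].tolist())
```

```text
[519.26343944 218.31804016 304.73117774]
[ 15 148 193] [ 13 171 149] [193 137  81] [149  93  49] [151  94  52]
175 [99, 102, 102, 102, 102, 103, 106, 102, 100, 93, 105, 115, 122, 128, 129, 134, 135, 137, 133, 130, 122, 121, 118, 112, 110, 111, 118, 128, 133, 135, 135, 134, 139, 130, 126, 127, 132, 132, 130, 128, 133, 132, 130, 123, 121, 124, 123, 126, 130, 130, 126, 122, 120, 122, 125, 132, 133, 135, 131, 111, 93, 87, 89, 86, 87, 86, 91, 91, 87, 92, 88, 90]
190 [94, 95, 94, 94, 95, 91, 93, 92, 95, 135, 144, 134, 125, 125, 125, 120, 122, 125, 133, 132, 129, 129, 131, 133, 137, 137, 131, 119, 114, 115, 119, 117, 121, 122, 118, 120, 119, 116, 102, 95, 91, 80, 72, 74, 68, 62, 57, 65, 94, 112, 124, 130, 134, 134, 129, 125, 124, 126, 127, 128, 110, 99, 94, 96, 96, 94, 96, 97, 95, 94, 93, 96]
200 [101, 97, 97, 96, 97, 94, 95, 92, 83, 107, 131, 133, 127, 121, 120, 125, 126, 124, 126, 127, 129, 131, 125, 121, 122, 132, 130, 128, 129, 130, 126, 128, 130, 131, 127, 123, 119, 121, 123, 128, 127, 132, 131, 128, 125, 126, 128, 125, 126, 121, 119, 122, 132, 136, 136, 139, 132, 127, 127, 128, 113, 9
[... 475 characters left out ...]
78, 74, 76, 73, 78, 76, 74, 78, 75, 72, 93, 94, 83, 76, 73, 71, 60, 60, 98, 127, 128, 128, 130, 128, 130, 130, 128, 71, 49, 49, 43, 50, 53, 56]
340 [89, 88, 91, 92, 92, 92, 92, 92, 95, 97, 98, 83, 79, 86, 129, 134, 129, 126, 132, 128, 118, 119, 132, 123, 114, 110, 111, 111, 112, 121, 123, 122, 124, 127, 129, 140, 137, 130, 119, 116, 113, 115, 119, 119, 126, 136, 128, 124, 126, 119, 111, 88, 62, 51, 58, 55, 53, 52, 49, 55, 68, 92, 96, 97] [50, 49, 49, 50, 52, 54, 50, 48, 52, 53, 58, 90, 158, 146, 98, 82, 77, 74, 76, 77, 72, 73, 80, 75, 66, 64, 64, 67, 65, 70, 75, 73, 74, 76, 78, 82, 80, 79, 69, 68, 68, 69, 70, 71, 75, 82, 76, 74, 76, 74, 65, 56, 36, 31, 33, 30, 31, 26, 25, 33, 39, 51, 53, 53]
```

The top-view edges match the expected seat. At row 190 the board spans 298.7–350.2, with its mid on the rails' midline to within about 1 mm. It is parallel to the lip and the cork starts right at the blue. Handing in.

```bash
python3 -c "
from bench import *
print(sign_off())"
```

```text
the job is handed in; nothing more can be done
None
```

The job is handed in: both buttons are turned fully aside, and the backboard rests on the stand's rails with its long edge against the lip, centred to within about 1 mm. It was placed and released after about 22 s of robot time. Sign-off gave no verdict, so I can't confirm how it was judged.

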